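# Make up the finishing kit and the fitting kit

## Task

Make up the two kits on their plywood kit boards: on the wider board with three pockets, the plain beech sanding block, the stack of white cups and the small green tin; on the narrower board with two pockets, the jar of bolts and the yellow tape measure. Each thing goes into the pocket cut to its shape and size (the cups take the smaller of the wider board's two round pockets, the tin the larger), upright and sitting flat on the pocket's floor; leave the cork block, the red-lidded tub and the masking tape where they are.

Things in the scene. Friction and masses are not known exactly. Their poses are not given: they have to be found in the camera images.
- finishing_board: Finishing kit board, fixed: the wider plywood board, 196 x 192 mm (x, y), 18 mm thick; three open pockets, floors 6 mm above the bench. Origin: centre of underside; +x roughly away from the robot, +y to its left. Pockets: rectangle 130 (x) x 72 (y) at x 0, y +48 mm (beech block); smaller round, 68 diameter, at x +48, y -44 (cups); larger round, 80 diameter, at x -44, y -44 (small tin).
- fitting_board: Fitting kit board, fixed: the narrower plywood board, 216 x 109 mm (x, y), 18 mm thick; two open pockets, floors 6 mm above the bench. Origin: centre of underside; +x roughly away from the robot, +y to its left. Pockets: round, 83 mm diameter, at x +53, y 0 mm (jar); rectangle 57 (x) x 90 (y) at x -47, y 0 mm (tape measure).
- beech_block: Plain pale beech sanding block, 52 x 110 x 42 mm (x, y, z), no paper on it. Loose. Origin: centre of its underside; long axis y. About 0.16 kg. Starts with its long axis roughly along world y.
- cups: Stack of nested white paper cups, standing upright, 60 mm wide at the rim, narrower at the foot (46 mm; about 56 mm wide at 60 mm height), 92 mm tall, one rigid piece. Loose. Origin: centre of its underside; z is up.
- paste_tin: The small green tin, a cylinder 54 mm in diameter and 61 mm tall, metal lid. Loose. Origin: centre of its underside; z is up. About 0.16 kg.
- bolt_jar: Glass jar full of bolts with a grey tin lid, a cylinder 63 mm in diameter and 79 mm tall. Loose. Origin: centre of its underside; z is up. About 0.28 kg.
- tape_measure: Yellow tape measure with black round sides, standing on its edge: 37 mm thick along its x (the way to grasp it), 72 mm long along its y, 64 mm tall. Loose. Origin: centre of its underside (the case itself runs from y -32 to +35 mm). About 0.21 kg.
- red_tub: Bystander in the stock: plastic tub with a red lid, 72 mm in diameter, 67 mm tall, loose. Origin: centre of its underside. Not wanted in either kit.
- cork_block: Bystander: sanding block of brown cork wrapped in grey paper, 63 x 115 x 34 mm, loose. Origin: centre of its underside. Not wanted in either kit.
- tape_roll: Bystander: roll of cream masking tape lying flat, 104 mm in diameter, 25 mm tall, loose. Origin: centre of its underside. Not wanted in either kit.
There are look-alikes about, which are no part of the job. What is shaped like the tape_measure but orange or turquoise is not meant.

How it is judged:
At the end, for the whole second after the job is handed in: Every one of the five things stands within 14 mm (along each side of the board) of the centre of its own pocket, its underside within 4.5 mm of the pocket floor, upright within 0.1 rad, and at rest: beech block, cups and small tin on the wider board, jar and tape measure on the narrower board (x of beech_block in the frame of finishing_board between -0.014 and 0.014 m and y of beech_block in the frame of finishing_board between 0.034 and 0.062 m and z of each of beech_block, cups, paste_tin in the frame of finishing_board below 0.0105 m and angle between each of beech_block, cups, paste_tin, bolt_jar, tape_measure's own z axis and vertical below 0.1 rad and linear speed of each of beech_block, cups, paste_tin, bolt_jar, tape_measure below 0.02 m/s and x of cups in the frame of finishing_board between 0.034 and 0.062 m and y of cups in the frame of finishing_board between -0.058 and -0.03 m and x of paste_tin in the frame of finishing_board between -0.058 and -0.03 m and y of paste_tin in the frame of finishing_board between -0.058 and -0.03 m and x of bolt_jar in the frame of fitting_board between 0.039 and 0.067 m and y of bolt_jar in the frame of fitting_board between -0.014 and 0.014 m and z of each of bolt_jar, tape_measure in the frame of fitting_board below 0.0105 m and x of tape_measure in the frame of fitting_board between -0.061 and -0.033 m and y of tape_measure in the frame of fitting_board between -0.014 and 0.014 m); the robot touches nothing.
It fails at once if the cork block is moved by more than 20 mm (distance of cork_block from where it was at the start of the episode above 0.02 m).
It fails at once if the red-lidded tub is moved by more than 20 mm (distance of red_tub from where it was at the start of the episode above 0.02 m).
It fails at once if the roll of masking tape is moved by more than 20 mm (distance of tape_roll from where it was at the start of the episode above 0.02 m).
It also fails if it takes over 123 s, if anything falls off the work surface, if the arm or the gripper's body presses on something with over 40 N, if the wrist force passes 120 N, or if a joint passes its speed limit or range.

## Robot

A 7-joint arm with a two-finger parallel gripper is mounted at the origin on the work surface; the furniture and walls round the work are solid. World frame = base frame: x ahead of the robot, y to its left, z up, the work surface at z = 0. Lengths are in m, angles in rad, forces in N, time in s.
With the tool pointing down it reaches from about 0.4 to 0.85 m from the base axis. Payload 4.5 kg.
Tool frame: the origin (TCP) lies midway between the tips of the shut fingers; the grasp point (between the pads) lies 19 mm behind it; z points along the fingers, y is the line along which they close (so a half turn about z gives the same grasp; the last joint's range is limited). The gripper opens to 85 mm and grips with 20 to 120 N. Pads are 22 mm wide; open, the fingers measure 114 mm over their backs; the gripper's body (76 mm by 85 mm) begins 54 mm behind the grasp point. The pads swing forward as they close: fully open they stand 13 mm farther back than shut.
Start: joints at [1.245, 0.689, -0.195, 1.565, 0.157, 0.902, -0.215], TCP at [0.22, -0.585, 0.231] pointing down, gripper open.
Joint ranges: [-3.01, 3.01], [-0.46, 2.08], [-1.47, 1.51], [0.13, 2.56], [-1, 4.14], [0.04, 2.09], [-2.66, 2.66]. Speed limits (rad/s): [2.57, 2.57, 3.14, 3.14, 3.14, 3.14, 3.14].

## Interface

Orientations are given as a rotation vector (axis times angle).
In Python, from station import * gives the robot as it stands.
- The arm moves only by the tool arm_command, never from a script. Its argument "motion" is one flat list of numbers, 5 for each row, row after row: the gripper command: -1 is fully open, 1 is shut, values between are in proportion, then the shift along the tool's x, y, z scaled (see below), then the turn about the tool's z scaled (see below). A call has exactly 10 rows; each row shifts and turns the commanded pose from where the row before left it, along the tool's axes as they then stand; what a row does not reach is not made up. The controller multiplies each number of a shift by 150 mm and each number of a turn by 45 degrees. A row lasts 1/10 s, in which the tool goes at most 50 mm and 8.59 degrees, less where a joint would pass 70% of its speed; a pose out of reach is approached as far as the arm can. A call with a number of a shift or a turn outside -1 to 1 is refused whole. A call with a gripper value outside its range is refused whole. The fingers move at their own pace and stop on an object; the grip force is fixed at half the most. Time passes only in rows, so rows that do not move let the fingers close, or fill a call up. It gives the time, the measured TCP pose, the force, the opening and the grip force at its end, in the units of the state.
- read_state(): the state, without advancing time (a new reading comes with each control period).
- camera(name): name is "scene" or "top"; returns (picture, depth): 400x640x3 uint8, red, green, blue; 400x640 float32, m along the optical axis (not along the pixel's ray), 0 where there is no reading.
- calibration(name): a dict with "fx", "fy", "cx", "cy" (pixels), "extrinsics" (4x4, takes a point from world to camera coordinates). Camera axes: x right, y up, looking along -z (the intrinsics and any distortion apply to the point x, -y, -z); pixel columns grow to the right and rows downward; lengths in m; the calibration is good to about 2 mm. A picture is of the moment at which its call begins. calibration takes no time and is no camera call.
- close_job(): hands the job in; it is judged then, once.
The state is a dict: "clock": time; "joint_positions": joint angles; "dq": joint speeds; "tau": joint torques, N m; "ee_pos": TCP position; "orientation": TCP orientation; "force": force on the tool from outside, world axes, zero at the start; "torque": the same for the moment, N m; "opening": finger opening in m; "gripper_force": force on a finger pad.
Only numpy, scipy, OpenCV 4.12 (cv2) and the standard library are available. Lean on these libraries where they do the work, as an engineer would, in place of code of your own. Each camera call takes 0.05 s, during which the arm holds its last target. There are 200 camera calls.

## Working session

There is one attempt and no reset: what is moved stays moved. The work goes in short steps, Python scripts to look and compute and a tool call to move; the robot and the scene stay as the last step left them, time stands still between calls to the robot, and variables do not carry over. Pictures are saved under pics/ and viewed, at most 14 in all, crops included, and the job is handed in when it is done.

Besides the shell and the picture viewer there is one more tool, called after "Request:" in YAML: its name, and indented under it one key for each argument. arm_command: Moves the arm, as the interface text tells. Shifts and turns lie within -1 to 1; 1 stands for 150 mm of shift or 45 degrees of turn. Its arguments: {"type":"object","properties":{"motion":{"type":"array"}},"required":["motion"]}

```bash
mkdir -p pics; cat > h.py <<'E'
from station import *
import numpy as np, cv2
def world(cal,u,v,d):
    p=np.array([(u-cal['cx'])/cal['fx']*d,-(v-cal['cy'])/cal['fy']*d,-d,1.0])
    return (np.linalg.inv(cal['extrinsics'])@p)[:3]
def cloud(name):
    im,d=camera(name);c=calibration(name)
    u,v=np.meshgrid(np.arange(640),np.arange(400))
    p=np.stack([(u-c['cx'])/c['fx']*d,-(v-c['cy'])/c['fy']*d,-d,np.ones_like(d)],-1)
    return im,d,(p@np.linalg.inv(c['extrinsics']).T)[...,:3]
E
python3 - <<'E'
from h import *
s=read_state();print(s)
for n in("top","scene"):
    im,d,P=cloud(n);np.savez('/tmp/'+n,im=im,P=P,d=d)
    cv2.imwrite(f'pics/{n}0.png',cv2.resize(im[...,::-1],(800,500)))
    c=calibration(n);print(n,{k:np.round(c[k],3).tolist() for k in c})
E
```

```text
{'clock': 0.0, 'joint_positions': array([ 1.24476344,  0.69001063, -0.19452801,  1.56636162,  0.15728893,
        0.90248203, -0.21510088]), 'dq': array([-1.14293951e-03,  2.00474782e-03, -5.78542982e-05,  9.43725533e-04,
        5.48248365e-04, -1.49506125e-03, -1.02571950e-03]), 'tau': array([-8.82360273e-04, -5.39619505e+01, -1.26643259e+00, -1.58544463e+01,
        9.23230400e-03,  9.38892335e-03,  1.97562645e-05]), 'ee_pos': array([ 0.21980543, -0.58437191,  0.23046308]), 'orientation': array([-3.08907104e+00, -5.61993206e-01,  7.00684473e-04]), 'force': array([ 0.49714734, -0.20533324, -0.00463446]), 'torque': array([-0.03449445,  0.00746568, -0.05672583]), 'gripper_force': 0.0, 'opening': 0.08546588945702233}
top {'fx': 395.484, 'fy': 395.484, 'cx': 316.009, 'cy': 202.855, 'extrinsics': [[0.012, -1.0, 0.022, -0.033], [0.998, 0.013, 0.066, -0.465], [-0.066, 0.021, 0.998, -1.405], [0.0, 0.0, 0.0, 1.0]]}
scene {'fx': 419.529, 'fy': 419.529, 'cx': 318.558, 'cy': 202.522, 'extrinsics': [[-0.912, -0.41, -0.019, 0.411], [0.3, -0.699, 0.65, -0.158], [-0.279, 0.587, 0.76, -1.202], [0.0, 0.0, 0.0, 1.0]]}
```

View pics/top0.png

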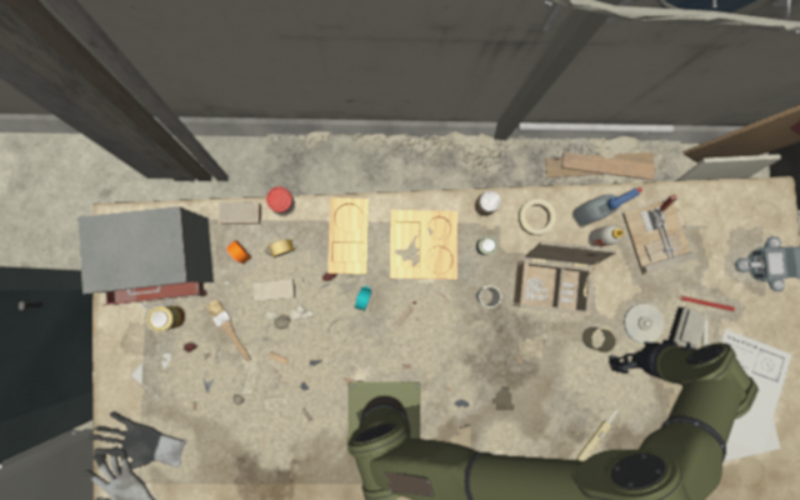

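View pics/scene0.png

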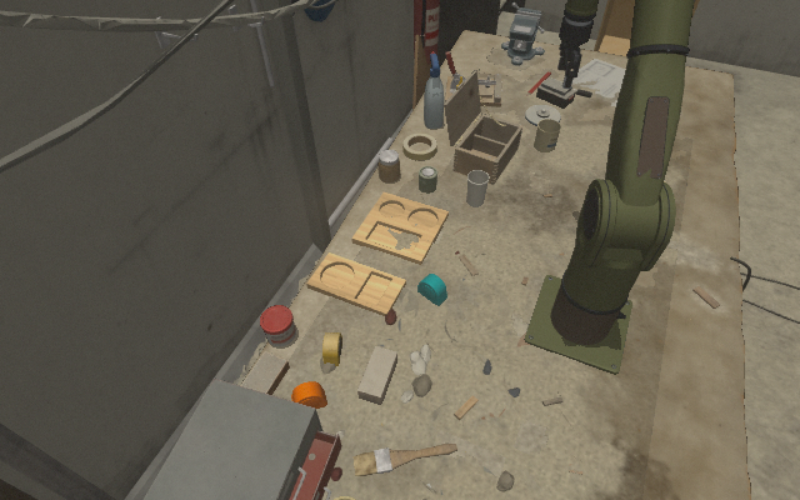

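The top view (800x500) shows the jar at (488,203), tin (487,245), cups (488,296), finishing board (423,244), fitting board (348,236), tape measure (281,247), beech block (273,289), cork (240,212) and tub (280,200). Next I measure clusters by height and enlarge the boards.

```bash
python3 - <<'E'
import numpy as np,cv2
z=np.load('/tmp/top.npz');im,P=z['im'],z['P']
Z=P[...,2]
print('bench z',np.median(Z[230:260,300:350]))
roi=np.zeros(Z.shape,bool);roi[140:255,165:450]=1
m=((Z>0.022)&(Z<0.2)&roi).astype(np.uint8)
n,l,st,c=cv2.connectedComponentsWithStats(m)
for i in range(1,n):
    if st[i,4]<25: continue
    k=l==i; top=np.percentile(Z[k],90)
    kt=k&(Z>top-0.008); q=P[kt][:,:2]
    (cx,cy),(w,h),a=cv2.minAreaRect((q*1000).astype(np.float32))
    print(np.round(c[i]*1.25),'top',round(top,3),'mean',q.mean(0).round(3),'rect',round(cx),round(cy),round(w),round(h),round(a,1))
# boards
m=((Z>0.011)&(Z<0.024)).astype(np.uint8); m[:160]=0;m[230:]=0;m[:,:255]=0;m[:,375:]=0
n,l,st,c=cv2.connectedComponentsWithStats(m)
for i in range(1,n):
    if st[i,4]>200:
        q=P[l==i][:,:2];print('board',cv2.minAreaRect((q*1000).astype(np.float32)),np.median(Z[l==i]))
a=cv2.resize(im[140:250,165:445,::-1],(800,314),interpolation=cv2.INTER_CUBIC);
s=np.load('/tmp/scene.npz')['im'][110:350,180:440,::-1]
cv2.imwrite('pics/c1.png',a);cv2.imwrite('pics/c2.png',cv2.resize(s,(650,600),interpolation=cv2.INTER_CUBIC))
E
```

```text
bench z 0.006413535184702779
[280. 199.] top 0.069 mean [0.611 0.298] rect 612 299 67 70 1.6
[488. 202.] top 0.082 mean [ 0.613 -0.289] rect 614 -290 57 54 1.2
[538. 216.] top 0.029 mean [ 0.579 -0.438] rect 580 -438 99 103 0.8
[239. 212.] top 0.036 mean [0.577 0.418] rect 577 418 115 59 89.4
[208. 258.] top 0.057 mean [0.407 0.493] rect 412 493 66 3 6.5
[487. 245.] top 0.063 mean [ 0.493 -0.287] rect 493 -287 52 49 89.9
[238. 251.] top 0.064 mean [0.465 0.415] rect 464 414 45 34 39.7
[282. 247.] top 0.064 mean [0.478 0.294] rect 477 295 34 43 18.2
[540. 275.] top 0.16 mean [ 0.471 -0.416] rect 470 -420 73 14 79.4
[274. 289.] top 0.045 mean [0.359 0.31 ] rect 359 311 52 110 6.5
[363. 298.] top 0.065 mean [0.338 0.061] rect 340 60 34 46 73.1
[491. 296.] top 0.093 mean [ 0.349 -0.29 ] rect 349 -286 58 58 62.8
[301. 308.] top 0.029 mean [0.306 0.237] rect 307 236 18 21 0.4
board ((501.260009765625, 115.4080810546875), (124.80917358398438, 237.2645721435547), 89.08667755126953) 0.018039124750462432
board ((495.2078552246094, -110.05467987060547), (195.86410522460938, 188.3802947998047), 0.6755213141441345) 0.017954855119694857
```

View pics/c1.png

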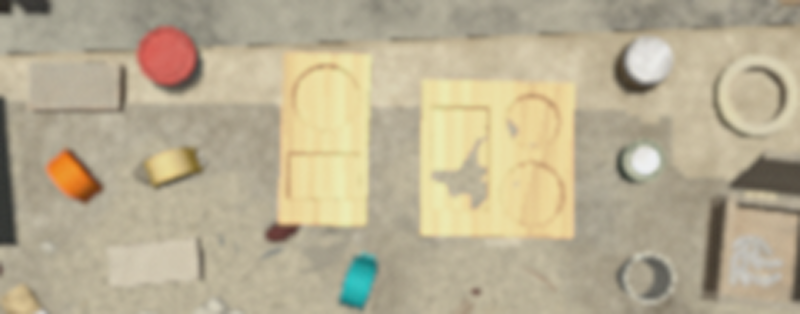

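View pics/c2.png

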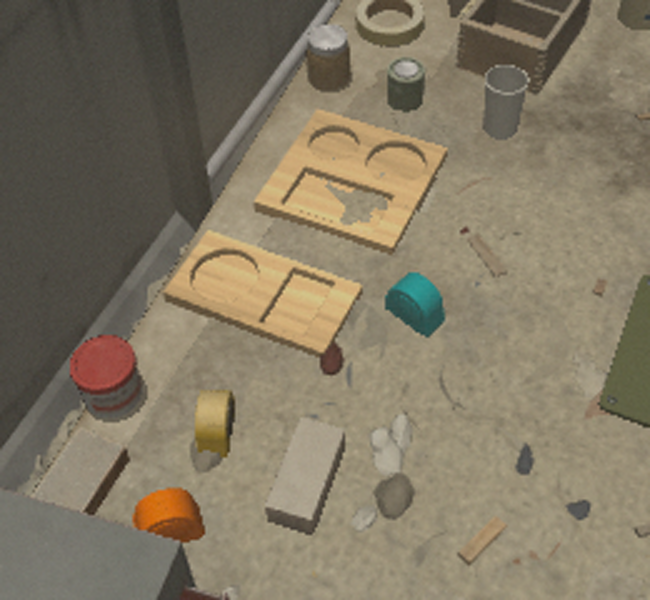

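The crop shows finishing board corners at about (421,79), (575,83), (574,239) and (420,236). The fitting board's are at (285,52), (371,53), (368,227) and (277,222). The tape measure and beech block tilt about 17° and 7°. Next I compute the board poses and write a move helper.

```bash
cat >> h.py <<'E'
from scipy.spatial.transform import Rotation as Ro
def psi(s):
    x=Ro.from_rotvec(s['orientation']).as_matrix()[:,0];return np.degrees(np.arctan2(x[1],x[0]))
def go(*targets):
    """remaining shift in tool axes (units of 150 mm), turn needed (units of 45 deg) to psi"""
    s=read_state();p=s['ee_pos'];y=psi(s)
    print('t',round(s['clock'],2),'tcp',p.round(4),'psi',round(y,2),'F',s['force'].round(1),'open',round(s['opening'],4))
    print('q',s['joint_positions'].round(2))
    for (X,Y,Z,ps) in targets:
        R=Ro.from_euler('z',ps,degrees=True).as_matrix()@np.diag([1,-1,-1.])
        d=R.T@(np.array([X,Y,Z])-p)/0.15
        print('after turn',round((y-ps)/45,3),'shift',d.round(3),'min rows',round(np.linalg.norm(d)*3,1)); p=np.array([X,Y,Z]);y=ps
E
python3 - <<'E'
from h import *
c=calibration('top');E=np.linalg.inv(c['extrinsics'])
def onz(u,v,z):
    a=E[:3,3];b=world(c,u,v,1.)
    return a+(b-a)*(z-a[2])/(b-a)[2]
for n,C,pk in(('fin',[(421,79),(575,83),(574,239),(420,236)],[(0,.048),(.048,-.044),(-.044,-.044)]),('fit',[(285,52),(371,53),(368,227),(277,222)],[(.053,0),(-.047,0)])):
    W=np.array([onz(165+x/2.857,140+y/2.857,.018)[:2] for x,y in C])
    ctr=W.mean(0);ax=W[0]+W[1]-W[2]-W[3];t=np.arctan2(ax[1],ax[0])
    L=[np.linalg.norm(W[i]-W[(i+1)%4]).round(3) for i in range(4)]
    ay=W[0]+W[3]-W[1]-W[2];t2=np.arctan2(-ay[0],ay[1])
    print(n,ctr.round(4),'yaw',np.degrees([t,t2]).round(2),L)
    for p in pk: print('  pocket',(ctr+np.array([[np.cos(t),-np.sin(t)],[np.sin(t),np.cos(t)]])@p).round(4))
go((.35,-.288,.23,0),(.35,-.288,.045,0))
z=np.load('/tmp/top.npz');Z=z['P'][...,2];X=z['P']
# pocket depth map check: points with z<0.012 inside boards' outline
for nm,cx,cy in(('fin',.495,-.110),('fit',.501,.115)):
    k=(abs(X[...,0]-cx)<.085)&(abs(X[...,1]-cy)<(.08 if nm=='fin' else .04))&(Z<.0125)
    n,l,st,ce=cv2.connectedComponentsWithStats(k.astype(np.uint8))
    for i in range(1,n):
        if st[i,4]>60: q=X[l==i];print(nm,q[:,:2].mean(0).round(3),(q[:,:2].max(0)-q[:,:2].min(0)).round(3),q[:,2].mean().round(3))
E
```

```text
fin [ 0.4921 -0.1101] yaw [ 0.08 -0.53] [np.float64(0.195), np.float64(0.197), np.float64(0.193), np.float64(0.198)]
  pocket [ 0.492  -0.0621]
  pocket [ 0.5401 -0.154 ]
  pocket [ 0.4481 -0.1541]
fit [0.5154 0.1068] yaw [-0.8  -1.15] [np.float64(0.108), np.float64(0.22), np.float64(0.114), np.float64(0.214)]
  pocket [0.5684 0.106 ]
  pocket [0.4684 0.1074]
t 0.1 tcp [ 0.2198 -0.5845  0.2306] psi 20.62 F [-0.2 -0.4 -0.3] open 0.0855
q [ 1.24  0.69 -0.19  1.57  0.16  0.9  -0.22]
after turn 0.458 shift [ 0.868 -1.976  0.004] min rows 6.5
after turn 0.0 shift [0.    0.    1.233] min rows 3.7
fin [ 0.544 -0.155] [0.066 0.063] 0.006
fin [ 0.496 -0.063] [0.135 0.073] 0.006
fin [ 0.451 -0.153] [0.077 0.076] 0.006
fit [0.56 0.11] [0.052 0.076] 0.006
fit [0.47  0.115] [0.058 0.076] 0.006
```

Request:
arm_command:
  motion: [-1,0,0,0,0.153,-1,0,0,0,0.153,-1,0,0,0,0.152,-1,0.124,-0.282,0,0,-1,0.124,-0.282,0,0,-1,0.124,-0.282,0,0,-1,0.124,-0.282,0,0,-1,0.124,-0.282,0,0,-1,0.124,-0.282,0,0,-1,0.124,-0.282,0,0]

```text
clock: 1.1
ee_pos: [0.3506, -0.2871, 0.2312]
orientation: [-3.141, 0.0, 0.0]
force: [0.8, -1.2, 0.2]
opening: 0.0852
gripper_force: 0.0
```

```bash
python3 -c "
from h import *
go((.35,-.288,.045,0))"
```

```text
t 1.1 tcp [ 0.3506 -0.2871  0.2312] psi -0.01 F [ 0.8 -1.2  0.2] open 0.0852
q [ 0.63  0.47 -0.06  2.07  0.05  0.61 -1.04]
after turn -0.0 shift [-0.004  0.006  1.241] min rows 3.7
```

Request:
arm_command:
  motion: [-1,0,0,0.31,0,-1,0,0,0.31,0,-1,0,0,0.31,0,-1,0,0,0.2,0,-1,0,0,0.11,0,-1,0,0,0,0,1,0,0,0,0,1,0,0,0,0,1,0,0,0,0,1,0,0,0,0]

```text
clock: 2.1
ee_pos: [0.3507, -0.289, 0.0466]
orientation: [3.141, 0.0, 0.003]
force: [-0.6, 1.0, 7.5]
opening: 0.0573
gripper_force: 62.4
```

```bash
python3 -c "
from h import *
go((.35,-.288,.2,0),(.543,-.155,.2,0),(.543,-.155,.054,0))"
```

```text
t 2.1 tcp [ 0.3507 -0.289   0.0466] psi 0.02 F [-0.6  1.   7.5] open 0.0573
q [ 0.6   0.84 -0.01  2.21  0.1   0.09 -1.08]
after turn 0.0 shift [-0.005 -0.007 -1.022] min rows 3.1
after turn 0.0 shift [ 1.287 -0.887  0.   ] min rows 4.7
after turn 0.0 shift [0.    0.    0.973] min rows 2.9
```

Request:
arm_command:
  motion: [1,0,0,-0.2,0,1,0,0,-0.28,0,1,0,0,-0.28,0,1,0,0,-0.26,0,1,0.258,-0.178,0,0,1,0.258,-0.178,0,0,1,0.258,-0.178,0,0,1,0.258,-0.178,0,0,1,0.258,-0.178,0,0,1,0,0,0,0]

```text
clock: 3.1
ee_pos: [0.5504, -0.1484, 0.1992]
orientation: [-3.138, -0.016, -0.013]
force: [0.5, -0.1, -0.1]
opening: 0.0572
gripper_force: 63.5
```

```bash
python3 -c "
from h import *
go((.543,-.155,.054,0))
im,d,P=cloud('top')
a=im[120:250,210:420,::-1];cv2.imwrite('pics/p1.png',cv2.resize(a,(800,495),interpolation=cv2.INTER_CUBIC))"
```

```text
t 3.1 tcp [ 0.5504 -0.1484  0.1992] psi 0.59 F [ 0.5 -0.1 -0.1] open 0.0572
q [ 0.2   0.65 -0.03  1.78  0.02  0.7  -1.39]
after turn 0.013 shift [-0.049  0.044  0.968] min rows 2.9
```

View pics/p1.png

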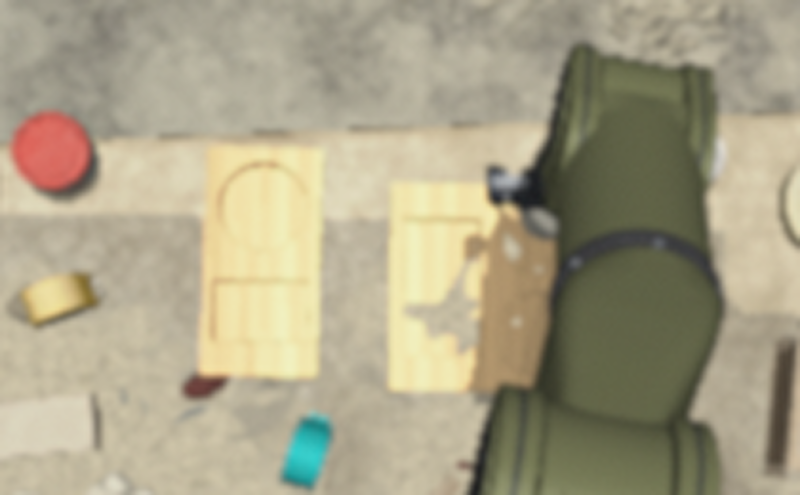

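The arm hides the cups here. The fitting board and tape are unchanged. I'll descend.

Request:
arm_command:
  motion: [1,0,0,0,0,1,0,0,0.1,0,1,0,0,0.25,0,1,0,0,0.25,0,1,0,0,0.2,0,1,0,0,0.08,0,1,0,0,0.03,0,1,0,0,0.03,0,1,0,0,0.02,0,1,0,0,0,0]

```text
clock: 4.15
ee_pos: [0.5442, -0.1556, 0.0551]
orientation: [3.141, -0.0, 0.002]
force: [-0.6, 0.6, -0.3]
opening: 0.0573
gripper_force: 63.5
```

```bash
python3 -c "
from h import *
go((.543,-.155,.0525,0))"
```

```text
t 4.15 tcp [ 0.5442 -0.1556  0.0551] psi -0.0 F [-0.6  0.6 -0.3] open 0.0573
q [ 0.21  0.88 -0.02  1.88  0.03  0.39 -1.4 ]
after turn -0.0 shift [-0.008 -0.004  0.017] min rows 0.1
```

Request:
arm_command:
  motion: [1,0,0,0.02,0,1,0,0,0,0,-1,0,0,0,0,-1,0,0,0,0,-1,0,0,0,0,-1,0,0,-0.12,0,-1,0,0,-0.28,0,-1,0,0,-0.3,0,-1,0,0,-0.27,0,-1,0,0,0,0]

```text
clock: 5.15
ee_pos: [0.5473, -0.1564, 0.2022]
orientation: [3.139, -0.001, 0.017]
force: [0.6, 0.4, -0.1]
opening: 0.085
gripper_force: 0.0
```

```bash
python3 -c "
from h import *
go((.493,-.287,.2,0),(.493,-.287,.025,0))"
```

```text
t 5.15 tcp [ 0.5473 -0.1564  0.2022] psi -0.02 F [ 0.6  0.4 -0.1] open 0.085
q [ 0.21  0.64 -0.02  1.79  0.02  0.7  -1.39]
after turn -0.0 shift [-0.362  0.871  0.014] min rows 2.8
after turn 0.0 shift [0.    0.    1.167] min rows 3.5
```

Request:
arm_command:
  motion: [-1,-0.085,0.219,0,0,-1,-0.085,0.219,0,0,-1,-0.085,0.219,0,0,-1,-0.086,0.219,0,0,-1,0,0,0,0,-1,0,0,0.2,0,-1,0,0,0.3,0,-1,0,0,0.3,0,-1,0,0,0.22,0,-1,0,0,0.1,0]

```text
clock: 6.15
ee_pos: [0.4907, -0.2849, 0.0254]
orientation: [-3.139, -0.001, 0.008]
force: [-0.5, 0.3, -0.3]
opening: 0.0856
gripper_force: 0.0
```

```bash
python3 - <<'E'
from h import *
go((.493,-.287,.025,0))
im,d,P=cloud('top');np.savez('/tmp/t2',im=im,P=P)
cv2.imwrite('pics/p2.png',cv2.resize(im[120:250,270:480,::-1],(800,495),interpolation=cv2.INTER_CUBIC))
im,d,P=cloud('scene')
cv2.imwrite('pics/p3.png',cv2.resize(im[80:230,240:440,::-1],(800,600),interpolation=cv2.INTER_CUBIC))
E
```

```text
t 6.15 tcp [ 0.4907 -0.2849  0.0254] psi 0.05 F [-0.5  0.3 -0.3] open 0.0856
q [ 0.46  0.93 -0.03  1.87  0.07  0.35 -1.19]
after turn 0.001 shift [0.015 0.014 0.002] min rows 0.1
```

View pics/p3.png

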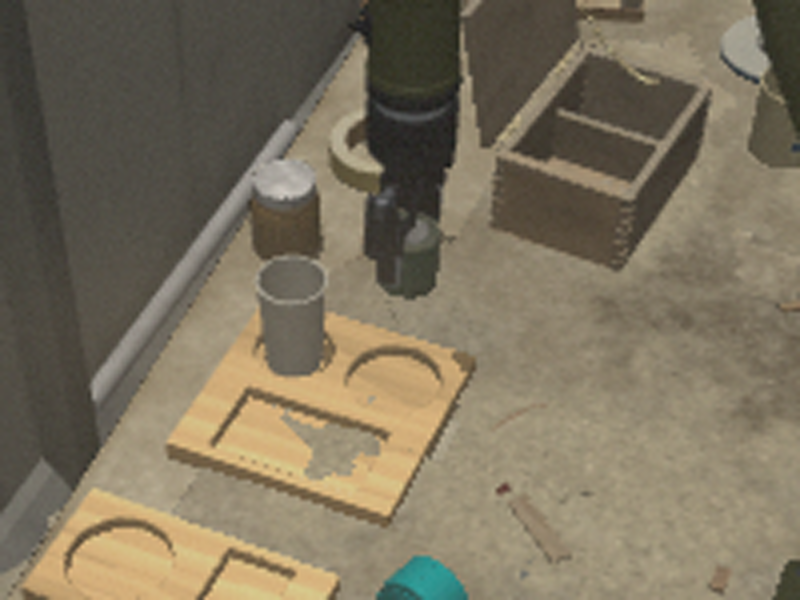

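The cups stand in their pocket at about (292,340), and the gripper straddles the tin at (410,265). Closing now.

Request:
arm_command:
  motion: [-1,0,0,0,0,1,0,0,0,0,1,0,0,0,0,1,0,0,0,0,1,0,0,0,0,1,0,0,-0.1,0,1,0,0,-0.2,0,1,0,0,-0.25,0,1,0,0,-0.25,0,1,0,0,0,0]

```text
clock: 7.25
ee_pos: [0.4957, -0.2886, 0.1548]
orientation: [3.136, -0.001, 0.015]
force: [0.8, -0.5, -1.7]
opening: 0.0523
gripper_force: 63.1
```

```bash
python3 -c "
from h import *
go((.45,-.154,.145,0),(.45,-.154,.032,0))"
```

```text
t 7.25 tcp [ 0.4957 -0.2886  0.1548] psi -0.02 F [ 0.8 -0.5 -1.7] open 0.0523
q [ 0.47  0.72 -0.04  1.81  0.05  0.6  -1.17]
after turn -0.0 shift [-0.305 -0.898  0.065] min rows 2.9
after turn 0.0 shift [0.    0.    0.753] min rows 2.3
```

Request:
arm_command:
  motion: [1,-0.07,-0.222,0,0,1,-0.07,-0.222,0,0,1,-0.07,-0.222,0,0,1,-0.076,-0.222,0,0,1,0,0,0,0,1,0,0,0,0,1,0,0,0,0,1,0,0,0,0,1,0,0,0,0,1,0,0,0,0]

```text
clock: 8.25
ee_pos: [0.4497, -0.1542, 0.1487]
orientation: [3.141, -0.002, 0.0]
force: [0.2, 0.0, -1.6]
opening: 0.0523
gripper_force: 63.3
```

```bash
python3 - <<'E'
from h import *
go((.45,-.154,.032,0))
im,d,P=cloud('scene');np.savez('/tmp/s3',im=im,P=P)
cv2.imwrite('pics/p4.png',cv2.resize(im[90:190,260:410,::-1],(800,533),interpolation=cv2.INTER_CUBIC))
E
```

```text
t 8.25 tcp [ 0.4497 -0.1542  0.1487] psi -0.06 F [ 0.2  0.  -1.6] open 0.0523
q [ 0.24  0.64 -0.01  2.09  0.02  0.41 -1.36]
after turn -0.001 shift [ 0.002 -0.001  0.778] min rows 2.3
```

View pics/p4.png

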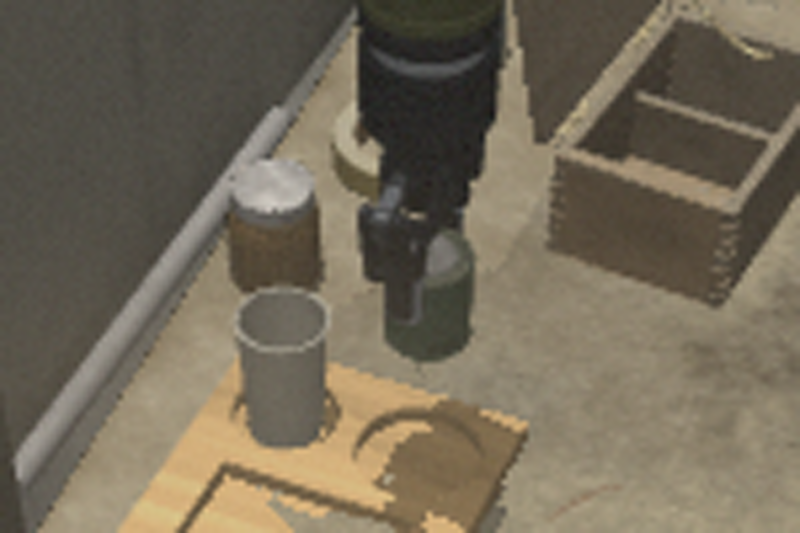

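The tin is held upright, about 4 mm toward −x of the fingers, and the cups look centred in their pocket. I'll descend with a small correction and release.

Request:
arm_command:
  motion: [1,0.02,0,0.15,0,1,0,0,0.25,0,1,0,0,0.22,0,1,0,0,0.1,0,1,0,0,0.045,0,1,0,0,0.02,0,1,0,0,0,0,-1,0,0,0,0,-1,0,0,0,0,-1,0,0,0,0]

```text
clock: 9.3
ee_pos: [0.4531, -0.1538, 0.0311]
orientation: [3.141, -0.0, 0.001]
force: [-0.3, 0.0, -0.2]
opening: 0.0855
gripper_force: 0.0
```

```bash
python3 -c "
from h import *
go((.453,-.154,.2,0),(.614,-.29,.2,0),(.614,-.29,.035,0))"
```

```text
t 9.3 tcp [ 0.4531 -0.1538  0.0311] psi -0.01 F [-0.3  0.  -0.2] open 0.0855
q [ 0.23  0.88 -0.    2.14  0.03  0.12 -1.37]
after turn -0.0 shift [-0.000e+00  1.000e-03 -1.126e+00] min rows 3.4
after turn 0.0 shift [1.073 0.907 0.   ] min rows 4.2
after turn 0.0 shift [0.  0.  1.1] min rows 3.3
```

Request:
arm_command:
  motion: [-1,0,0,-0.2,0,-1,0,0,-0.31,0,-1,0,0,-0.31,0,-1,0,0,-0.306,0,-1,0.215,0.181,0,0,-1,0.215,0.181,0,0,-1,0.215,0.181,0,0,-1,0.215,0.182,0,0,-1,0.213,0.182,0,0,-1,0,0,0,0]

```text
clock: 10.3
ee_pos: [0.6166, -0.2944, 0.1988]
orientation: [3.138, -0.005, 0.005]
force: [-0.9, -0.2, -0.3]
opening: 0.0854
gripper_force: 0.0
```

```bash
python3 - <<'E'
from h import *
go((.614,-.29,.035,0))
z=np.load('/tmp/top.npz')['P']
for x in np.arange(.56,.84,.02):
    k=(abs(z[...,0]-x)<.01)&(abs(z[...,1]+.29)<.07); print(round(x,2),z[k][:,2].max().round(3) if k.any() else None,end='; ')
im,d,P=cloud('scene')
k=(abs(P[...,0]-.45)<.05)&(abs(P[...,1]+.154)<.045)&(P[...,2]>.04)&(P[...,2]<.08);q=P[k];print('\ntin',q.mean(0),np.percentile(q,98,0),q.min(0))
k=k&(P[...,2]>.058);print(P[k].mean(0).round(3),k.sum())
k=(abs(P[...,0]-.54)<.05)&(abs(P[...,1]+.154)<.045)&(P[...,2]>.092)&(P[...,2]<.11);q=P[k];print('cups rim',(q.max(0)+q.min(0))/2,q.max(0)-q.min(0))
E
```

```text
t 10.3 tcp [ 0.6166 -0.2944  0.1988] psi -0.2 F [-0.9 -0.2 -0.3] open 0.0854
q [ 0.39  0.8  -0.02  1.41  0.02  0.92 -1.21]
after turn -0.004 shift [-0.017 -0.029  1.092] min rows 3.3
0.56 0.009; 0.58 0.085; 0.6 0.084; 0.62 0.086; 0.64 0.083; 0.66 0.006; 0.68 None; 0.7 None; 0.72 None; 0.74 None; 0.76 None; 0.78 None; 0.8 None; 0.82 -0.782; 
tin [ 0.44419852 -0.14593891  0.06088554] [ 0.46864557 -0.12563729  0.0698865 ] [ 0.42069354 -0.18009861  0.04027679]
[ 0.446 -0.15   0.065] 169
cups rim [ 0.53885338 -0.15035952  0.09765115] [0.0586649  0.05948957 0.01125777]
```

Request:
arm_command:
  motion: [-1,0,0,0.2,0,-1,0,0,0.3,0,-1,0,0,0.3,0,-1,0,0,0.2,0,-1,0,0,0.1,0,-1,0,0,0,0,1,0,0,0,0,1,0,0,0,0,1,0,0,0,0,1,0,0,0,0]

```text
clock: 11.35
ee_pos: [0.6155, -0.2901, 0.0376]
orientation: [3.14, 0.0, 0.007]
force: [-0.2, 0.9, 7.0]
opening: 0.0615
gripper_force: 66.2
```

```bash
python3 -c "
from h import *
go((.614,-.29,.2,0),(.568,.107,.2,0),(.568,.107,.042,0))"
```

```text
t 11.35 tcp [ 0.6155 -0.2901  0.0376] psi 0.01 F [-0.2  0.9  7. ] open 0.0615
q [ 0.38  1.   -0.02  1.51  0.03  0.62 -1.22]
after turn 0.0 shift [-1.000e-02 -1.000e-03 -1.083e+00] min rows 3.2
after turn 0.0 shift [-0.307 -2.647  0.   ] min rows 8.0
after turn 0.0 shift [0.    0.    1.053] min rows 3.2
```

Request:
arm_command:
  motion: [1,0,0,-0.15,0,1,0,0,-0.3,0,1,0,0,-0.32,0,1,0,0,-0.313,0,1,-0.03,-0.265,0,0,1,-0.03,-0.265,0,0,1,-0.03,-0.265,0,0,1,-0.03,-0.265,0,0,1,-0.03,-0.265,0,0,1,-0.03,-0.265,0,0]

```text
clock: 12.35
ee_pos: [0.5861, -0.0497, 0.198]
orientation: [3.141, -0.0, 0.001]
force: [0.4, 0.4, -2.0]
opening: 0.0617
gripper_force: 66.3
```

Request:
arm_command:
  motion: [1,-0.03,-0.265,0,0,1,-0.03,-0.265,0,0,1,-0.03,-0.265,0,0,1,-0.037,-0.262,0,0,1,0,0,0,0,1,0,0,0,0,1,0,0,0,0,1,0,0,0,0,1,0,0,0,0,1,0,0,0,0]

```text
clock: 13.35
ee_pos: [0.5677, 0.1065, 0.1974]
orientation: [3.141, -0.002, 0.0]
force: [0.2, -0.1, -2.1]
opening: 0.0615
gripper_force: 66.3
```

```bash
python3 - <<'E'
from h import *
go((.568,.107,.042,0))
im,d,P=cloud('scene')
k=(abs(P[...,0]-.568)<.05)&(abs(P[...,1]-.107)<.05)&(P[...,2]>.15)&(P[...,2]<.172);q=P[k];print('jar low',q.mean(0),q.max(0)-q.min(0),q[:,2].min())
cv2.imwrite('pics/p5.png',cv2.resize(im[120:270,220:420,::-1],(800,600),interpolation=cv2.INTER_CUBIC))
E
```

```text
t 13.35 tcp [0.5677 0.1065 0.1974] psi -0.08 F [ 0.2 -0.1 -2.1] open 0.0615
q [-0.29  0.67  0.03  1.76 -0.03  0.72 -1.81]
after turn -0.002 shift [ 0.002 -0.003  1.036] min rows 3.1
jar low [0.55033409 0.12654315 0.16729289] [0.05609994 0.03912826 0.01022456] 0.16169154134484665
```

View pics/p5.png

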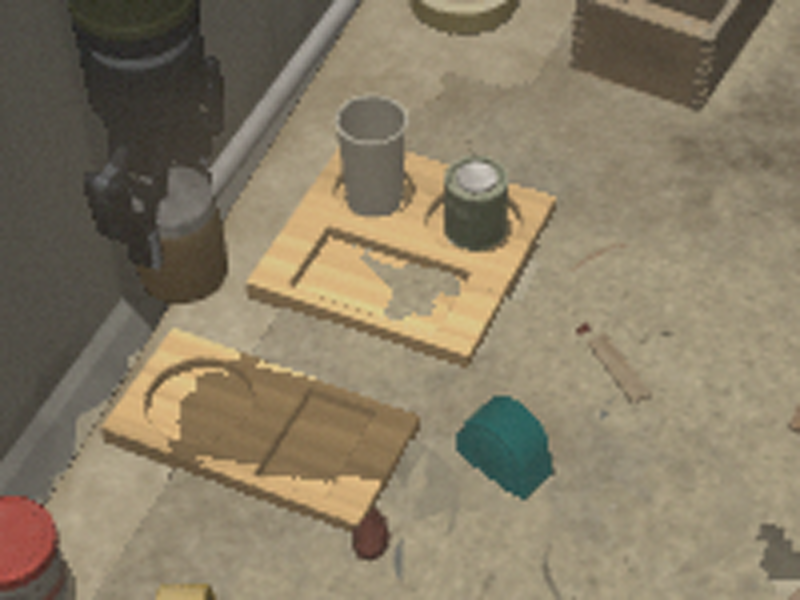

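Tin and cups sit flat in their pockets, and the jar is held upright over the round pocket. Lowering.

Request:
arm_command:
  motion: [1,0,0,0.2,0,1,0,0,0.3,0,1,0,0,0.3,0,1,0,0,0.14,0,1,0,0,0.06,0,1,0,0,0.03,0,1,0,0,0.005,0,-1,0,0,0,0,-1,0,0,0,0,-1,0,0,0,0]

```text
clock: 14.4
ee_pos: [0.5687, 0.1076, 0.043]
orientation: [-3.141, -0.0, -0.004]
force: [0.3, 0.5, 0.3]
opening: 0.0855
gripper_force: 0.0
```

```bash
python3 -c "
from h import *
go((.568,.107,.2,0),(.36,.311,.2,96.5),(.36,.311,.012,96.5))"
```

```text
t 14.4 tcp [0.5687 0.1076 0.043 ] psi 0.0 F [0.3 0.5 0.3] open 0.0855
q [-0.28  0.91  0.02  1.84 -0.03  0.39 -1.81]
after turn 0.0 shift [-0.004  0.004 -1.046] min rows 3.1
after turn -2.144 shift [ 1.508 -1.224  0.   ] min rows 5.8
after turn 0.0 shift [0.    0.    1.253] min rows 3.8
```

Request:
arm_command:
  motion: [-1,0,0,-0.2,0,-1,0,0,-0.3,0,-1,0,0,-0.3,-0.178,-1,0,0,-0.246,-0.178,-1,0,0,0,-0.178,-1,0,0,0,-0.178,-1,0,0,0,-0.178,-1,0,0,0,-0.178,-1,0,0,0,-0.178,-1,0,0,0,-0.178]

```text
clock: 15.4
ee_pos: [0.5679, 0.1073, 0.1994]
orientation: [2.658, 1.674, 0.001]
force: [-0.1, -0.6, -0.5]
opening: 0.0855
gripper_force: 0.0
```

Request:
arm_command:
  motion: [-1,0,0,0,-0.18,-1,0,0,0,-0.18,-1,0,0,0,-0.18,-1,0,0,0,-0.18,-1,0.25,-0.204,0,0,-1,0.25,-0.204,0,0,-1,0.25,-0.204,0,0,-1,0.25,-0.204,0,0,-1,0.25,-0.204,0,0,-1,0.25,-0.204,0,0]

```text
clock: 16.4
ee_pos: [0.3587, 0.3115, 0.1995]
orientation: [2.093, 2.342, 0.002]
force: [0.3, 1.4, -0.4]
opening: 0.0856
gripper_force: 0.0
```

```bash
python3 - <<'E'
from h import *
go((.36,.311,.012,96.5))
im,d,P=cloud('scene')
k=(abs(P[...,0]-.568)<.05)&(abs(P[...,1]-.107)<.05)&(P[...,2]>.08)&(P[...,2]<.1);q=P[k];print('jar lid',(q.max(0)+q.min(0))/2,q.mean(0),q.max(0)-q.min(0))
E
```

```text
t 16.4 tcp [0.3587 0.3115 0.1995] psi 96.44 F [ 0.3  1.4 -0.4] open 0.0856
q [-0.54  0.57 -0.42  2.03  0.39  0.61 -1.12]
after turn -0.001 shift [-0.004  0.008  1.25 ] min rows 3.8
jar lid [0.56414946 0.10860504 0.08449385] [0.56588732 0.11107967 0.08474327] [0.05333081 0.05479684 0.00852947]
```

Request:
arm_command:
  motion: [-1,0,0,0.2,0,-1,0,0,0.32,0,-1,0,0,0.32,0,-1,0,0,0.25,0,-1,0,0,0.11,0,-1,0,0,0.05,0,1,0,0,0,0,1,0,0,0,0,1,0,0,0,0,1,0,0,0,0]

```text
clock: 17.45
ee_pos: [0.3603, 0.3107, 0.0129]
orientation: [-2.093, -2.343, -0.004]
force: [-0.8, 0.1, 8.1]
opening: 0.0509
gripper_force: 63.7
```

```bash
python3 -c "
from h import *
go((.36,.311,.18,96.5),(.494,-.0625,.18,0),(.494,-.0625,.021,0))"
```

```text
t 17.45 tcp [0.3603 0.3107 0.0129] psi 96.46 F [-0.8  0.1  8.1] open 0.0509
q [-0.76  0.91 -0.07  2.15  0.64  0.1  -1.33]
after turn -0.001 shift [ 0.002 -0.002 -1.114] min rows 3.3
after turn 2.144 shift [0.893 2.49  0.   ] min rows 7.9
after turn 0.0 shift [0.   0.   1.06] min rows 3.2
```

Request:
arm_command:
  motion: [1,0,0,-0.15,0,1,0,0,-0.3,0,1,0,0,-0.33,0.178,1,0,0,-0.33,0.178,1,0,0,0,0.178,1,0,0,0,0.178,1,0,0,0,0.178,1,0,0,0,0.178,1,0,0,0,0.178,1,0,0,0,0.178]

```text
clock: 18.45
ee_pos: [0.3597, 0.3099, 0.1786]
orientation: [-3.019, -0.867, -0.001]
force: [0.3, -0.5, -2.0]
opening: 0.0508
gripper_force: 63.5
```

Request:
arm_command:
  motion: [1,0,0,0,0.18,1,0,0,0,0.18,1,0,0,0,0.18,1,0,0,0,0.18,1,0.099,0.277,0,0,1,0.099,0.277,0,0,1,0.099,0.277,0,0,1,0.099,0.277,0,0,1,0.099,0.277,0,0,1,0.099,0.277,0,0]

```text
clock: 19.45
ee_pos: [0.4491, 0.0592, 0.1786]
orientation: [-3.141, -0.0, -0.001]
force: [0.9, 0.1, -2.3]
opening: 0.0507
gripper_force: 63.5
```

Request:
arm_command:
  motion: [1,0.099,0.277,0,0,1,0.099,0.277,0,0,1,0.1,0.274,0,0,1,0,0,0,0,1,0,0,0,0,1,0,0,0,0,1,0,0,0,0,1,0,0,0,0,1,0,0,0,0,1,0,0,0,0]

```text
clock: 20.45
ee_pos: [0.4935, -0.0627, 0.178]
orientation: [3.142, 0.002, -0.0]
force: [-0.8, 0.0, -2.3]
opening: 0.0509
gripper_force: 63.6
```

```bash
python3 - <<'E'
from h import *
go((.494,-.0625,.019,0))
im,d,P=cloud('scene')
cv2.imwrite('pics/p6.png',cv2.resize(im[110:260,240:440,::-1],(800,600),interpolation=cv2.INTER_CUBIC))
E
```

```text
t 20.45 tcp [ 0.4935 -0.0627  0.178 ] psi 0.07 F [-0.8  0.  -2.3] open 0.0509
q [ 0.07  0.61 -0.06  2.    0.07  0.53 -1.61]
after turn 0.001 shift [ 3.00e-03 -1.00e-03  1.06e+00] min rows 3.2
```

View pics/p6.png

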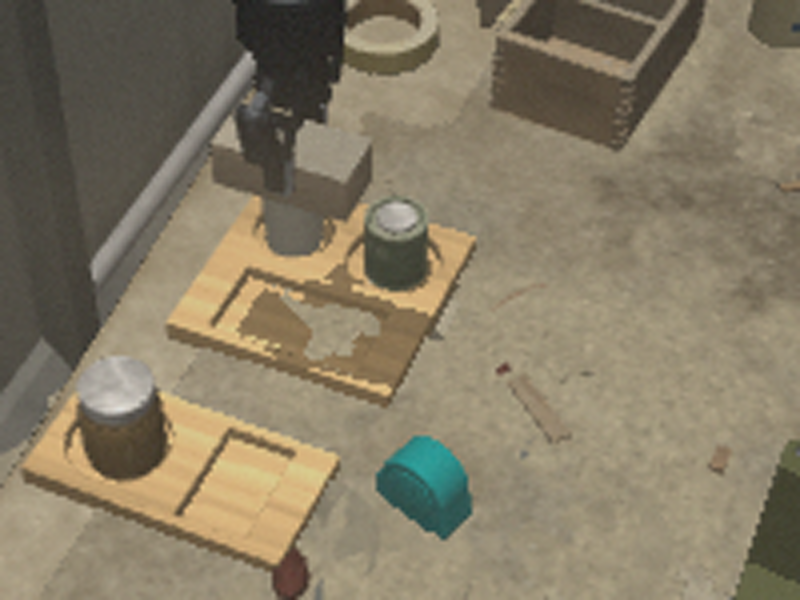

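The block is aligned with its pocket and centred on the fingers, and the jar sits well. Lowering.

Request:
arm_command:
  motion: [1,0,0,0.2,0,1,0,0,0.3,0,1,0,0,0.28,0,1,0,0,0.15,0,1,0,0,0.07,0,1,0,0,0.03,0,1,0,0,0.02,0,1,0,0,0,0,1,0,0,0,0,1,0,0,0,0]

```text
clock: 21.5
ee_pos: [0.4941, -0.0633, 0.0214]
orientation: [3.141, 0.0, 0.003]
force: [-0.3, 0.9, -1.9]
opening: 0.0515
gripper_force: 63.5
```

```bash
python3 -c "
from h import *
go((.494,-.0625,.0185,0))"
```

```text
t 21.5 tcp [ 0.4941 -0.0633  0.0214] psi 0.0 F [-0.3  0.9 -1.9] open 0.0515
q [ 0.05  0.9  -0.02  2.08  0.1   0.15 -1.64]
after turn 0.0 shift [-0.001 -0.005  0.019] min rows 0.1
```

Request:
arm_command:
  motion: [1,0,0,0.016,0,1,0,0,0,0,-0.65,0,0,0,0,-0.65,0,0,0,0,-0.65,0,0,0,0,-0.65,0,0,-0.1,0,-0.65,0,0,-0.25,0,-0.65,0,0,-0.3,0,-1,0,0,-0.3,0,-1,0,0,-0.25,0]

```text
clock: 22.5
ee_pos: [0.4936, -0.0633, 0.2004]
orientation: [3.141, -0.0, 0.002]
force: [1.0, -0.9, -0.6]
opening: 0.0854
gripper_force: 0.0
```

```bash
python3 - <<'E'
from h import *
go((.478,.295,.2,108),(.478,.295,.025,108))
im,d,P=cloud('scene')
cv2.imwrite('pics/p7.png',cv2.resize(im[110:290,200:440,::-1],(800,600),interpolation=cv2.INTER_CUBIC))
k=(abs(P[...,0]-.494)<.07)&(abs(P[...,1]+.0625)<.04)&(P[...,2]>.042)&(P[...,2]<.056);q=P[k]
print('beech',cv2.minAreaRect((q[:,:2]*1000).astype(np.float32)),np.median(q[:,2]))
k=(abs(P[...,0]-.478)<.05)&(abs(P[...,1]-.295)<.05)&(P[...,2]>.05)&(P[...,2]<.075);q=P[k]
print('tape',cv2.minAreaRect((q[:,:2]*1000).astype(np.float32)),q[:,2].max(),len(q))
E
```

```text
t 22.5 tcp [ 0.4936 -0.0633  0.2004] psi -0.0 F [ 1.  -0.9 -0.6] open 0.0854
q [ 0.08  0.57 -0.07  1.98  0.07  0.59 -1.61]
after turn -2.4 shift [2.304 0.639 0.003] min rows 7.2
after turn 0.0 shift [0.    0.    1.167] min rows 3.5
beech ((494.7821350097656, -63.546390533447266), (110.4734878540039, 56.51031494140625), 0.3318466246128082) 0.0475738057294845
tape ((473.17303466796875, 299.3377685546875), (34.74257278442383, 51.173526763916016), 21.66720962524414) 0.06778185546838422 209
```

View pics/p7.png

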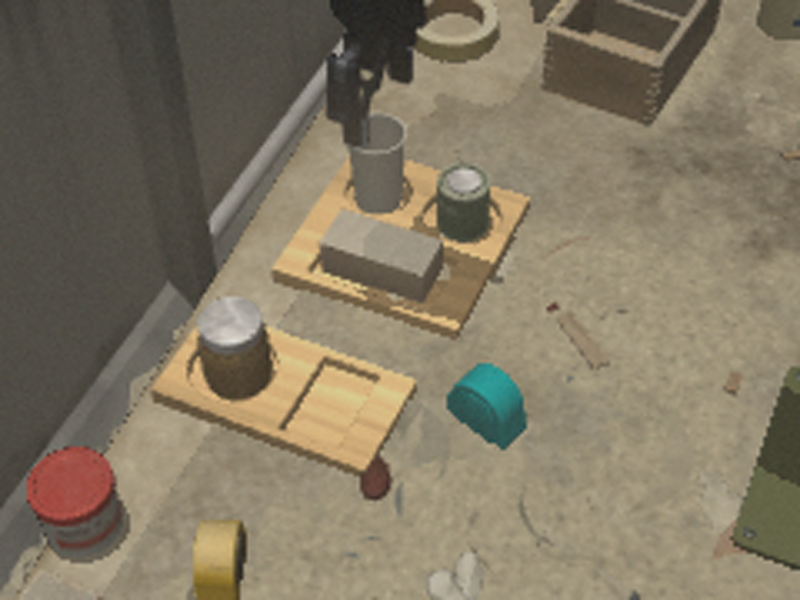

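Request:
arm_command:
  motion: [-1,0,0,0,-0.186,-1,0,0,0,-0.186,-1,0,0,0,-0.186,-1,0,0,0,-0.186,-1,0,0,0,-0.186,-1,0,0,0,-0.186,-1,0,0,0,-0.186,-1,0,0,0,-0.186,-1,0,0,0,-0.186,-1,0,0,0,-0.186]

```text
clock: 23.55
ee_pos: [0.4932, -0.0633, 0.1978]
orientation: [-2.334, -2.103, 0.001]
force: [-0.2, -0.3, 0.4]
opening: 0.0854
gripper_force: 0.0
```

Request:
arm_command:
  motion: [-1,0,0,0,-0.187,-1,0,0,0,-0.187,-1,0,0,0,-0.187,-1,0.287,0.084,0,0,-1,0.287,0.084,0,0,-1,0.287,0.084,0,0,-1,0.287,0.084,0,0,-1,0.287,0.084,0,0,-1,0.287,0.084,0,0,-1,0.287,0.084,0,0]

```text
clock: 24.55
ee_pos: [0.4786, 0.2519, 0.1977]
orientation: [1.826, 2.557, -0.001]
force: [0.8, 0.1, 0.4]
opening: 0.0854
gripper_force: 0.0
```

Request:
arm_command:
  motion: [-1,0.287,0.084,0,0,-1,0,0,0,0,-1,0,0,0,0,-1,0,0,0,0,-1,0,0,0,0,-1,0,0,0,0,-1,0,0,0,0,-1,0,0,0,0,-1,0,0,0,0,-1,0,0,0,0]

```text
clock: 25.55
ee_pos: [0.4771, 0.2952, 0.1981]
orientation: [1.825, 2.557, 0.0]
force: [-0.5, 0.9, 0.6]
opening: 0.0849
gripper_force: 0.0
```

```bash
python3 -c "
from h import *
go((.477,.296,.023,109))"
```

```text
t 25.55 tcp [0.4771 0.2952 0.1981] psi 108.95 F [-0.5  0.9  0.6] open 0.0849
q [-0.29  0.7  -0.58  1.79  0.51  0.81 -0.8 ]
after turn -0.001 shift [5.000e-03 1.000e-03 1.168e+00] min rows 3.5
```

Request:
arm_command:
  motion: [-1,0,0,0.2,0,-1,0,0,0.3,0,-1,0,0,0.3,0,-1,0,0,0.25,0,-1,0,0,0.118,0,1,0,0,0,0,1,0,0,0,0,1,0,0,0,0,1,0,0,0,0,1,0,0,0,0]

```text
clock: 26.55
ee_pos: [0.4781, 0.2961, 0.0246]
orientation: [1.825, 2.556, 0.005]
force: [-1.3, -0.8, 5.8]
opening: 0.0336
gripper_force: 59.6
```

```bash
python3 -c "
from h import *
go((.477,.295,.18,89),(.469,.108,.18,89),(.469,.108,.031,89))"
```

```text
t 26.55 tcp [0.4781 0.2961 0.0246] psi 108.94 F [-1.3 -0.8  5.8] open 0.0336
q [-0.42  0.95 -0.37  1.88  0.74  0.45 -1.  ]
after turn 0.443 shift [-0.007 -0.007 -1.036] min rows 3.1
after turn 0.0 shift [-1.247 -0.032  0.   ] min rows 3.7
after turn 0.0 shift [0.    0.    0.993] min rows 3.0
```

Request:
arm_command:
  motion: [1,0,0,-0.15,0,1,0,0,-0.3,0,1,0,0,-0.3,0.148,1,0,0,-0.29,0.148,1,0,0,0,0.147,1,-0.25,-0.007,0,0,1,-0.25,-0.007,0,0,1,-0.25,-0.007,0,0,1,-0.25,-0.007,0,0,1,-0.247,-0.006,0,0]

```text
clock: 27.55
ee_pos: [0.4683, 0.1065, 0.1794]
orientation: [2.24, 2.202, 0.0]
force: [0.3, -0.2, -1.6]
opening: 0.0331
gripper_force: 59.7
```

Request:
arm_command:
  motion: [1,0,0,0,0,1,0,0,0,0,1,0,0,0,0,1,0,0,0,0,1,0,0,0,0,1,0,0,0,0,1,0,0,0,0,1,0,0,0,0,1,0,0,0,0,1,0,0,0,0]

```text
clock: 28.55
ee_pos: [0.4687, 0.1083, 0.1789]
orientation: [2.24, 2.202, -0.0]
force: [-0.4, -0.2, -2.3]
opening: 0.0335
gripper_force: 59.6
```

```bash
python3 - <<'E'
from h import *
go((.469,.108,.03,89))
im,d,P=cloud('scene')
cv2.imwrite('pics/p8.png',cv2.resize(im[140:290,210:410,::-1],(800,600),interpolation=cv2.INTER_CUBIC))
E
```

```text
t 28.55 tcp [0.4687 0.1083 0.1789] psi 89.01 F [-0.4 -0.2 -2.3] open 0.0335
q [-0.01  0.62 -0.49  2.04  0.51  0.6  -0.87]
after turn 0.0 shift [-0.002  0.002  0.993] min rows 3.0
```

View pics/p8.png

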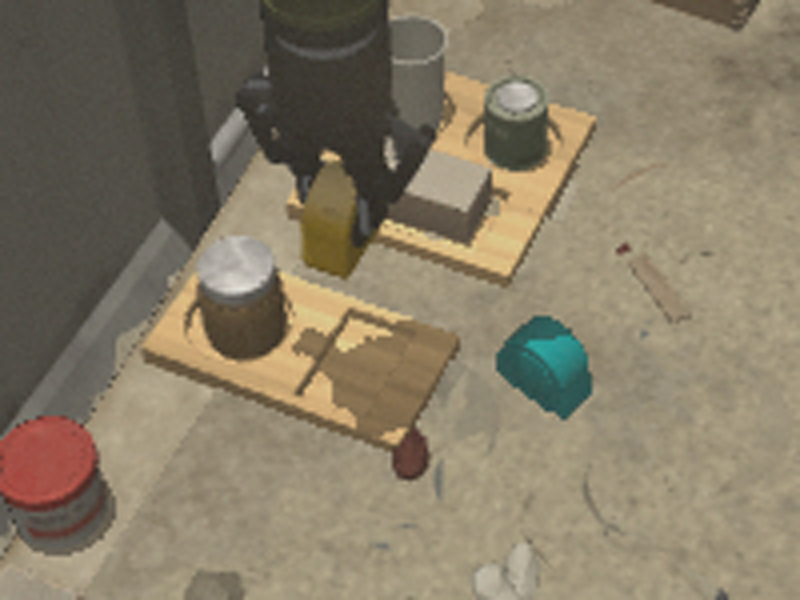

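The tape measure is held upright, square to its pocket. I'll check its y extent before lowering.

```bash
python3 - <<'E'
from h import *
im,d,P=cloud('scene')
k=(abs(P[...,0]-.469)<.03)&(abs(P[...,1]-.108)<.07)&(P[...,2]>.153)&(P[...,2]<.19)&(im[...,0]>im[...,2]*1.6)
q=P[k];print(len(q),np.percentile(q,[2,50,98],0).round(3))
E
```

```text
128 [[0.449 0.102 0.156]
 [0.462 0.14  0.173]
 [0.483 0.143 0.189]]
```

Request:
arm_command:
  motion: [1,0,0,0.2,0,1,0,0,0.25,0,1,0,0,0.1,0,1,0,0,0,0,1,0,0,0,0,1,0,0,0,0,1,0,0,0,0,1,0,0,0,0,1,0,0,0,0,1,0,0,0,0]

```text
clock: 29.65
ee_pos: [0.4689, 0.1083, 0.0967]
orientation: [2.24, 2.202, 0.001]
force: [0.1, -0.1, -2.4]
opening: 0.033
gripper_force: 59.6
```

Request:
arm_command:
  motion: [1,0,0,0.2,0,1,0,0,0.12,0,1,0,0,0.06,0,1,0,0,0.04,0,1,0,0,0.03,0,1,0,0,0,0,1,0,0,0,0,1,0,0,0,0,1,0,0,0,0,1,0,0,0,0]

```text
clock: 30.65
ee_pos: [0.4688, 0.1085, 0.0306]
orientation: [2.24, 2.202, 0.002]
force: [-2.5, -0.6, 12.4]
opening: 0.0337
gripper_force: 61.1
```

Request:
arm_command:
  motion: [-0.3,0,0,0,0,-0.3,0,0,0,0,-0.3,0,0,0,0,-0.3,0,0,-0.1,0,-0.3,0,0,-0.2,0,-0.3,0,0,-0.3,0,-0.3,0,0,-0.3,0,-0.3,0,0,-0.3,0,-0.3,0,0,-0.3,0,-0.3,0,0,0,0]

```text
clock: 31.65
ee_pos: [0.4719, 0.11, 0.2592]
orientation: [2.238, 2.198, 0.016]
force: [-0.2, -0.2, -0.5]
opening: 0.0553
gripper_force: 0.0
```

```bash
python3 - <<'E'
from h import *
go((.469,.108,.25,89))
im,d,P=cloud('scene')
cv2.imwrite('pics/p9.png',cv2.resize(im[110:290,200:440,::-1],(800,600),interpolation=cv2.INTER_CUBIC))
k=(abs(P[...,0]-.469)<.035)&(abs(P[...,1]-.108)<.05)&(P[...,2]>.03)&(P[...,2]<.09);q=P[k]
print('tape',cv2.minAreaRect((q[:,:2]*1000).astype(np.float32)),q[:,2].max(),len(q))
E
```

```text
t 31.65 tcp [0.4719 0.11   0.2592] psi 88.97 F [-0.2 -0.2 -0.5] open 0.0553
q [ 0.08  0.51 -0.61  1.94  0.41  0.8  -0.78]
after turn -0.001 shift [-0.013 -0.019  0.061] min rows 0.2
tape ((465.388427734375, 111.95417785644531), (36.34806823730469, 64.19252014160156), 2.432978630065918) 0.0732977078826178 291
```

View pics/p9.png

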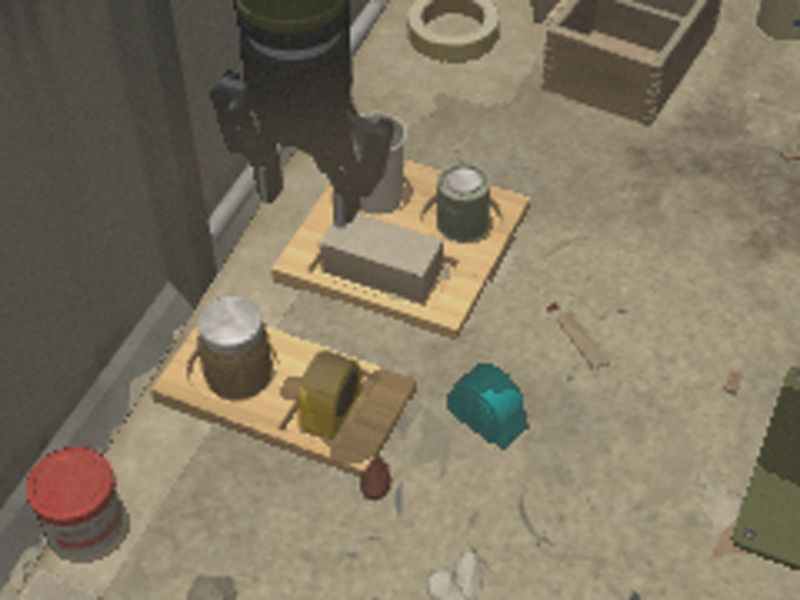

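All five things sit flat in their pockets: cups (378,165), tin (463,203), block (382,262), jar (233,348), tape measure (330,393). The gripper is well clear.

```bash
python3 -c "
from station import *
print(close_job())"
```

```text
the job is handed in; nothing more can be done
None
```

Both kits are made up and the job is handed in: all five things looked upright and seated in their own pockets in the last picture, at about 32 s on the clock, but the hand-in gave no verdict.

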